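# Pack the low paint tin and close the wooden paint box

## Robot

A 6-joint arm with a two-finger parallel gripper is mounted at the origin on the work surface. World frame = base frame: x ahead of the robot, y to its left, z up, the work surface at z = 0. Lengths are in mm, angles in rad, forces in N, time in s.
With the tool pointing down it reaches from about 275 to 1000 mm from the base axis. Payload 8.4 kg.
Tool frame: the origin (TCP) lies at the very end of the fingers, on their centre line; the grasp point (between the pads) lies 19 mm behind it; z points along the fingers, x is the direction in which the jaws open and shut, and the axes are right-handed (so a half turn about z gives the same grasp; the last joint's range is limited). The gripper opens to 85 mm and grips with 20 to 120 N. Pads are 22 mm wide; open, the fingers measure 114 mm over their backs; the gripper's body (76 mm by 85 mm) begins 54 mm behind the grasp point. The pads swing forward as they close: fully open they stand 13 mm farther back than shut.
Start: joints at [1.257, 0.353, 1.633, -0, 1.155, -0.002], TCP at [191.731, 594.867, 201.381] pointing down, gripper open.
Joint ranges: [-2.63, 2.63], [-0.92, 2.1], [0.06, 2.66], [-1.3, 4.44], [0, 2.69], [-3.02, 3.02]. Speed limits (rad/s): [2.22, 2.22, 2.79, 3.14, 3.14, 3.14].

## Interface

Orientations are given as [roll, pitch, yaw] about the fixed x, y, z axes, in that order (R = Rz(yaw) Ry(pitch) Rx(roll)).
In Python, from rig import r gives the robot as it stands.
- The arm moves only by the tool arm_command, never from a script. Its argument "targets" is a list of rows, each a list of 6 numbers: the shift along the tool's x, y, z in m, then the turn, a rotation vector about the tool's x, y, z in rad. A call has 1 to 20 rows; each row shifts and turns the commanded pose from where the row before left it, along the tool's axes as they then stand; what a row does not reach is not made up. A row lasts 1/12 s, in which the tool goes at most 41.7 mm and 7.16 degrees, less where a joint would pass 70% of its speed; a pose out of reach is approached as far as the arm can. A call is refused whole if a number of a shift passes 0.0417 or a number of a turn 0.125, either way. A call with a gripper value outside its range is refused whole. "fingers" is the finger opening in m, from 0 to 0.0854, set as the call begins (left out, the last holds). The fingers move at their own pace and stop on an object; "squeeze" is the grip in N (left out, the last holds). Time passes only in rows, so rows that do not move let the fingers close. It gives the time, the measured TCP pose, the force and the opening at its end, in the units of the state.
- r.sense(): the state, without advancing time (a new reading comes with each control period).
- r.grab_frame(name): name is "scene" or "side" or "wrist"; returns a dict with "image" (384x512x3 uint8, blue, green, red), "fx", "fy", "cx", "cy" (pixels), "xyz" and "orientation" of the camera in the world. Camera axes: x right, y down, z forward; pixel columns grow to the right and rows downward; lengths in mm; the calibration is good to about 2 mm. A picture is of the moment at which its call begins. There is no depth.
- r.sign_off(): hands the job in, once; it reports no verdict.
The state is a dict: "clock": time; "qpos": joint angles; "qvel": joint speeds; "joint_efforts": joint torques, N m; "eef_pos": TCP position; "tcp_rot": TCP orientation; "contact_force": force on the tool from outside, world axes, zero at the start; "wrist_torque": the same for the moment, N m; "opening": opening from 0.0 (shut) to 1.0 (fully open).
Only numpy, scipy, OpenCV 4.12 (cv2) and the standard library are available. Lean on these libraries where they do the work, as an engineer would, in place of code of your own. Each camera call takes 0.05 s, during which the arm holds its last target.

## Task

Two round paint tins stand on the painter's bench. Stand the low one, which fits below the rim, upright in the empty compartment of the wooden paint box, then put the lid on so that it drops into the opening and lies flat on the rim all round. Leave the tall tin standing where it is.

Things in the scene. Friction and masses are not known exactly. Their poses are not given: they have to be found in the camera images.
- paint_box: Open wooden box, fixed, outside 176 (x) x 140 (y) x 63 mm high, walls and floor 8 mm. Origin: centre of underside, z up. A divider at x = +34 mm, top at 44 mm, parts it: the narrow +x part holds three fixed glass vials (tops at 51 mm); the wide part, x -80 to +32, y -62 to +62 mm, centre x = -24, is empty.
- lid: Loose flat wooden lid, 0.25 kg: board 200 (x) x 164 (y) x 8 mm; on top a dark handle bar 70 mm along x, 18 mm wide in y, top 44 mm above the origin; beneath, a plug 132 x 96 x 6 mm that enters the opening with 14 mm play each side. Origin: centre of the board's lower face, 6 mm above the bench at the start, level with the rim when closed. Lid x goes along box x, either way round.
- low_tin: Loose low round paint tin, bare metal with a paper band, 50 mm diameter, 42 mm high, about 0.14 kg. Origin: centre of its underside, z up. It stands upright on the bench.
- tall_tin: Loose tall round paint tin of the same make, 50 mm diameter, 80 mm high: too tall for the box. Origin: centre of its underside, z up. It stands upright on the bench and is to be left there.
Not all that is in view belongs to the job. Leave any orange or red look-alike of the low_tin alone.

How it is judged (in metres and radians):
On the way:
1. the low tin stands upright on the floor of the empty compartment, let go (x of low_tin in the frame of paint_box between -0.06 and 0.012 m and y of low_tin in the frame of paint_box between -0.042 and 0.042 m and z of low_tin in the frame of paint_box between 0.004 and 0.013 m and angle between low_tin's own z axis and vertical below 0.17 rad and linear speed of low_tin below 0.03 m/s and contact force between the fingers and low_tin below 0.1 N), for 0.2 s.
At the end, for the whole second after the job is handed in: The low tin stands upright (within 10 degrees) on the floor of the wide compartment; the lid lies flat on the rim (height within 3.5 mm, level within 2 degrees), its plug in the opening, centred within 20 mm and within 17 degrees of the box; both at rest; the tall tin left (x of low_tin in the frame of paint_box between -0.06 and 0.012 m and y of low_tin in the frame of paint_box between -0.042 and 0.042 m and z of low_tin in the frame of paint_box between 0.004 and 0.013 m and angle between low_tin's own z axis and vertical below 0.17 rad and linear speed of each of low_tin, lid below 0.03 m/s and x of lid in the frame of paint_box between -0.02 and 0.02 m and y of lid in the frame of paint_box between -0.02 and 0.02 m and z of lid in the frame of paint_box between 0.059 and 0.0665 m and angle between lid's own z axis and vertical below 0.04 rad and angle between the x axis of lid and the x axis of paint_box, either way round below 0.3 rad); the robot touches nothing.
It fails at once if the tall tin is shifted by more than 30 mm or tipped (distance of tall_tin from where it was at the start of the episode above 0.03 m or angle between tall_tin's own z axis and vertical above 0.5 rad).
It also fails if it takes over 72 s, if anything falls off the work surface, if the arm or the gripper's body presses on something with over 40 N, if the wrist force passes 120 N, or if a joint passes its speed limit or range.

## Working session

There is one attempt and no reset: what is moved stays moved. The work goes in short steps, Python scripts to look and compute and a tool call to move; the robot and the scene stay as the last step left them, time stands still between calls to the robot, and variables do not carry over. Pictures are saved under pics/ and viewed, and the job is handed in when it is done.

Besides the shell and the picture viewer there is one more tool, called after ">>>" as name(argument=value, ...) on one line, values as JSON. arm_command: Moves the arm, as the interface text tells. Its arguments: {"type":"object","properties":{"targets":{"type":"array"},"fingers":{"type":"number"},"squeeze":{"type":"number"}},"required":["targets"]}

```bash
mkdir -p pics; ls; python3 - <<'E'
from rig import r
import cv2,numpy as np
s=r.sense();print({k:np.round(v,3).tolist() for k,v in s.items()})
for n in ["scene","side","wrist"]:
    f=r.grab_frame(n);cv2.imwrite(f"pics/{n}0.png",f["image"]);print(n,{k:np.round(v,4).tolist() for k,v in f.items() if k!="image"})
E
```

```text
pics
{'clock': 0.0, 'qpos': [1.257, 0.354, 1.634, -0.0, 1.155, -0.002], 'qvel': [0.001, -0.002, -0.001, 0.001, 0.0, -0.001], 'joint_efforts': [0.002, -60.524, -34.208, 0.0, 0.009, 0.0], 'eef_pos': [191.554, 594.384, 200.668], 'tcp_rot': [-3.142, 0.001, 1.259], 'contact_force': [-0.994, 0.451, -0.441], 'wrist_torque': [0.005, -0.029, -0.0], 'opening': 1.005}
scene {'fx': 461.9537, 'fy': 461.9537, 'cx': 255.5878, 'cy': 192.6462, 'xyz': [1106.7417, 450.4781, 679.1303], 'orientation': [-2.2703, 0.0056, 2.1808]}
side {'fx': 371.1636, 'fy': 371.1636, 'cx': 255.2181, 'cy': 189.9372, 'xyz': [277.0533, -581.5555, 563.202], 'orientation': [-2.2584, 0.023, -0.3526]}
wrist {'fx': 315.9505, 'fy': 315.9505, 'cx': 255.8397, 'cy': 195.1786, 'xyz': [120.4674, 619.3192, 373.5723], 'orientation': [2.8432, 0.0013, 1.257]}
```

View pics/scene0.png

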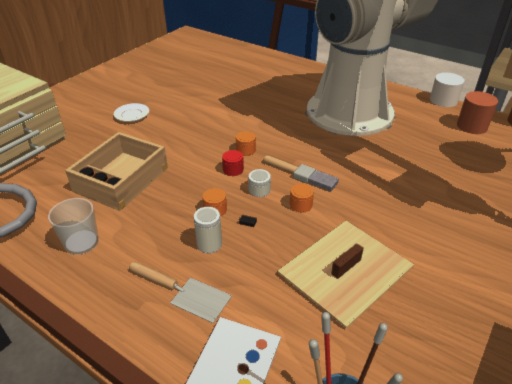

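View pics/side0.png

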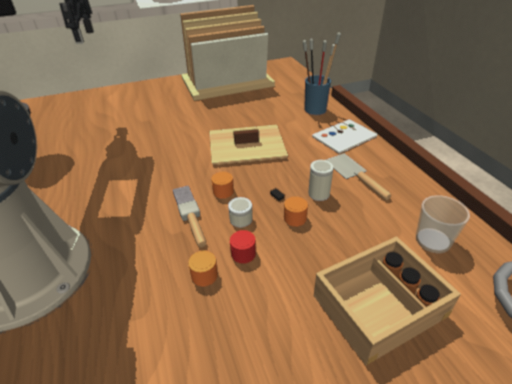

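View pics/wrist0.png

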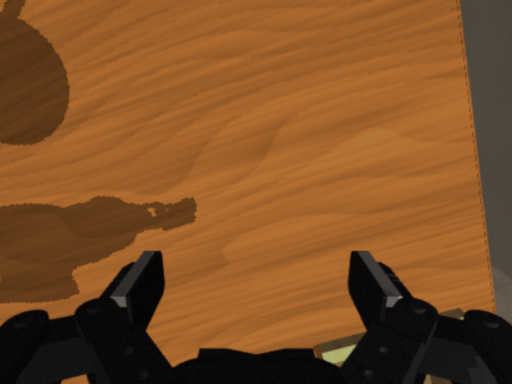

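The scene view shows the low white tin near (260,183), the tall tin near (208,230), the box near (117,168) and the lid near (347,268). In the side view these are at (240,212), (320,180), (385,297) and (247,145). Next I'll get exact positions.

```bash
cat > h.py <<'E'
import numpy as np,cv2
from scipy.spatial.transform import Rotation as R
def cam(f):
    return np.array(f["xyz"],float),R.from_euler('xyz',f["orientation"]).as_matrix()
def ray(f,u,v):
    c,M=cam(f); d=M@np.array([(u-f["cx"])/f["fx"],(v-f["cy"])/f["fy"],1]); return c,d
def onz(f,u,v,z):
    c,d=ray(f,u,v); return c+d*(z-c[2])/d[2]
def proj(f,p):
    c,M=cam(f); q=M.T@(np.array(p,float)-c); return np.array([f["fx"]*q[0]/q[2]+f["cx"],f["fy"]*q[1]/q[2]+f["cy"]])
def crop(f,x0,y0,x1,y1,k,name):
    cv2.imwrite(name,cv2.resize(f["image"][y0:y1,x0:x1],None,fx=k,fy=k,interpolation=cv2.INTER_CUBIC))
E
python3 - <<'E'
from rig import r
from h import *
for n,cs in {"scene":[(60,120,180,210),(180,130,320,235+20),(270,215,420,325)],"side":[(305,230,465,350),(200,80,345,255)]}.items():
    f=r.grab_frame(n)
    for i,c in enumerate(cs): crop(f,*c,5 if c[2]-c[0]<=160 and c[3]-c[1]<=120 else 4 if c[3]-c[1]<150 else 3,f"pics/c_{n}{i}.png")
    # white/grey mask
    hsv=cv2.cvtColor(f["image"],cv2.COLOR_BGR2HSV)
    m=((hsv[...,1]<60)&(hsv[...,2]>90)).astype(np.uint8)
    k,l,st,ce=cv2.connectedComponentsWithStats(m)
    for i in range(1,k):
        if 80<st[i,4]<3000: print(n,st[i].tolist(),ce[i].round(1))
E
```

```text
scene [345, 0, 11, 41, 115] [352.2  16.8]
scene [342, 0, 64, 51, 1589] [378.3  23.3]
scene [405, 0, 12, 20, 93] [410.4   7.5]
scene [316, 30, 15, 34, 350] [322.8  48.9]
scene [500, 91, 12, 21, 81] [505.9  99.6]
scene [114, 103, 35, 19, 503] [130.9 112. ]
scene [0, 111, 34, 22, 200] [ 16.8 120.9]
scene [0, 128, 40, 25, 226] [ 19.3 139.7]
scene [0, 144, 46, 29, 251] [ 22.4 157.5]
scene [294, 164, 44, 24, 485] [315.1 175.5]
scene [249, 169, 22, 28, 517] [259.1 182.4]
scene [0, 183, 36, 52, 650] [ 18.2 206.5]
scene [194, 207, 27, 46, 1045] [207.6 229. ]
scene [53, 211, 44, 42, 966] [ 77.7 235. ]
scene [171, 278, 60, 45, 1493] [200.5 299.3]
scene [0, 304, 69, 80, 2940] [ 26.6 352.5]
scene [322, 312, 8, 22, 130] [326.2 321.7]
scene [376, 323, 11, 21, 117] [381.4 332.6]
scene [310, 340, 10, 19, 118] [314.7 348.2]
side [352, 91, 160, 122, 2918] [443.1 151.8]
side [313, 120, 65, 33, 1107] [344.8 135.9]
side [309, 154, 57, 47, 1281] [329.8 174. ]
side [173, 186, 27, 34, 521] [185.4 201.8]
side [228, 197, 24, 30, 595] [240.1 211.3]
side [417, 205, 49, 46, 1070] [436.3 232.7]
side [494, 262, 18, 52, 541] [503.8 284.2]
```

```bash
ls pics
```

```text
c_scene0.png
c_scene1.png
c_scene2.png
c_side0.png
c_side1.png
scene0.png
side0.png
wrist0.png
```

View pics/c_scene0.png

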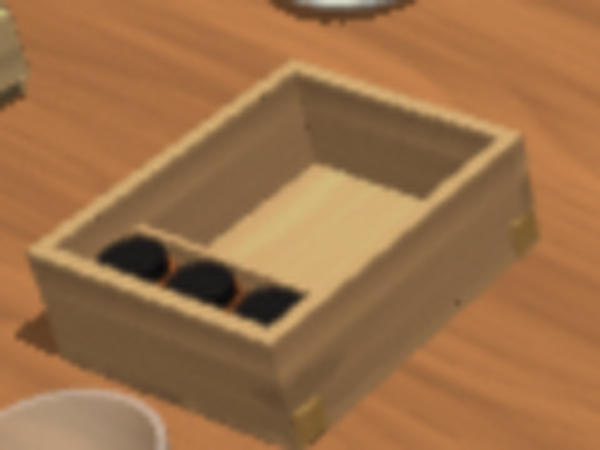

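View pics/c_scene1.png

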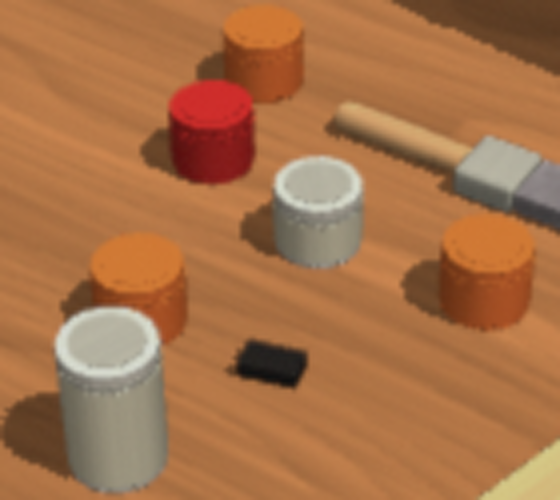

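View pics/c_scene2.png

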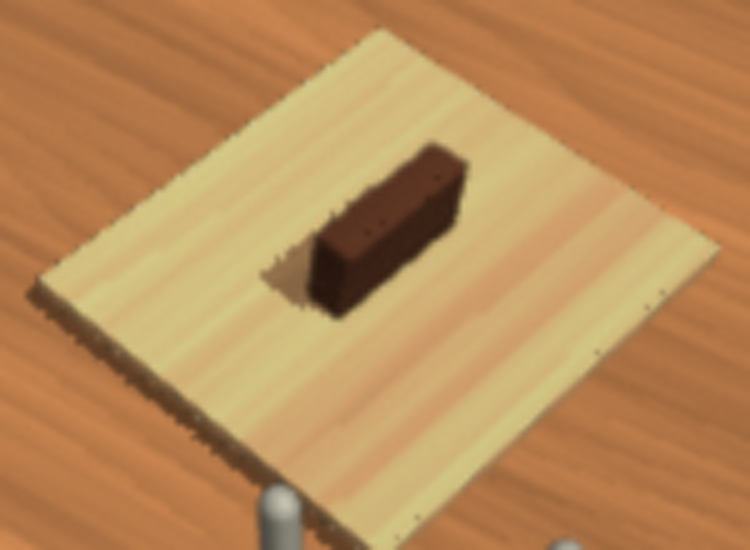

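View pics/c_side0.png

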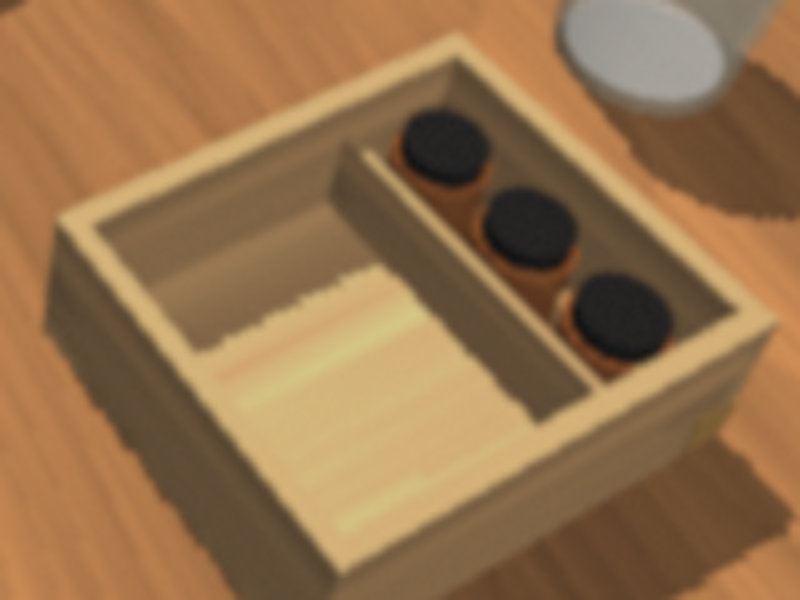

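View pics/c_side1.png

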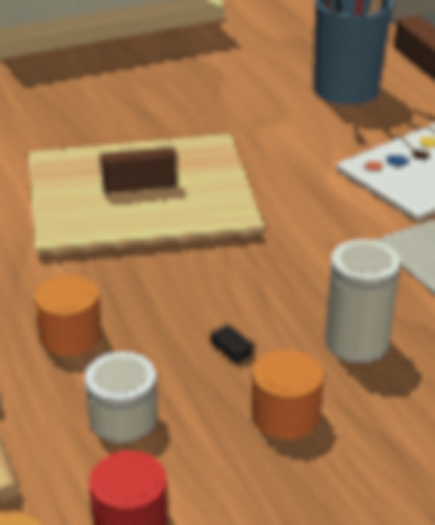

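```bash
python3 - <<'E'
from rig import r
from h import *
S=r.grab_frame("scene");D=r.grab_frame("side")
def P(f,k,o,pts,z): return np.array([onz(f,(u+.5)/k-.5+o[0],(v+.5)/k-.5+o[1],z)[:2] for u,v in pts])
b1=P(S,5,(60,120),[(295,63),(520,132),(270,343),(33,252)],63)
b2=P(D,5,(305,230),[(60,218),(457,35),(775,322),(342,575)],63)
for b in(b1,b2):
    print("box",b.round(0).tolist(),b.mean(0).round(1)); print(cv2.minAreaRect(b.astype(np.float32)),np.linalg.norm(np.roll(b,-1,0)-b,axis=1).round(0), [round(float(np.degrees(np.arctan2(*(np.roll(b,-1,0)-b)[i][::-1]))),1) for i in range(4)])
l1=P(S,5,(270,215),[(380,28),(720,247),(383,555),(38,280)],14)
l2=P(D,3,(200,80),[(30,152),(232,136),(262,232),(38,248)],14)
for b in(l1,l2):
    print("lid",b.round(0).tolist(),b.mean(0).round(1)); print(cv2.minAreaRect(b.astype(np.float32)),np.linalg.norm(np.roll(b,-1,0)-b,axis=1).round(0), [round(float(np.degrees(np.arctan2(*(np.roll(b,-1,0)-b)[i][::-1]))),1) for i in range(4)])
print("handle",P(S,5,(270,215),[(432,143),(467,163),(350,262),(316,235)],50).round(0).tolist(),P(S,5,(270,215),[(432,143),(467,163),(350,262),(316,235)],50).mean(0))
print("low",P(S,4,(180,130),[(318,184)],42),P(D,3,(200,80),[(121,376)],42))
print("tall",P(S,4,(180,130),[(108,338)],80),P(D,3,(200,80),[(365,262)],80))
print("distractors",P(S,4,(180,130),[(138,263),(487,243),(212,105)],42).round(0).tolist(), P(S,5,(60,120),[(135,257),(205,285)],51).tolist())
E
```

```text
box [[510.0, -382.0], [492.0, -248.0], [666.0, -226.0], [682.0, -361.0]] [ 587.5 -304.2]
((587.4624633789062, -304.4621887207031), (175.81227111816406, 135.82911682128906), 7.379069805145264) [135. 176. 136. 173.] [98.1, 7.4, -83.1, -173.0]
box [[496.0, -248.0], [669.0, -227.0], [685.0, -364.0], [512.0, -387.0]] [ 590.3 -306.6]
((590.2733154296875, -306.7896728515625), (175.1289825439453, 139.60826110839844), 7.096258163452148) [174. 139. 174. 140.] [7.1, -83.4, -172.6, 96.5]
lid [[428.0, 200.0], [463.0, 359.0], [657.0, 316.0], [623.0, 157.0]] [542.7 258.1]
((542.9949340820312, 258.0608825683594), (163.16744995117188, 200.08157348632812), 77.40727996826172) [163. 199. 162. 200.] [77.4, -12.7, -102.1, 167.5]
lid [[467.0, 357.0], [660.0, 310.0], [620.0, 147.0], [432.0, 197.0]] [545.  252.7]
((544.2297973632812, 251.6177215576172), (168.69398498535156, 198.55996704101562), 76.47977447509766) [199. 169. 194. 164.] [-13.5, -103.9, 165.0, 77.6]
handle [[510.0, 258.0], [512.0, 273.0], [579.0, 259.0], [575.0, 243.0]] [543.82563391 258.36842567]
low [[435.08072433 -13.62651808]] [[437.88796875 -16.76109279]]
tall [[630.34735733  -0.69565697]] [[632.74045405  -4.82208779]]
distractors [[546.0, -54.0], [426.0, 91.0], [408.0, -108.0]] [[650.2075816173053, -335.54167925180604], [646.0529748104392, -293.6027583093876]]
```

Averaging the two views: box centre is about (589,-305.5) with yaw 7.2°, low tin (436.5,-15), tall tin (631.5,-3), lid (543.5,256) with yaw -12.9°. I'll turn the jaws along box y (yaw 97°) and go over to the tin.

```bash
cat >> h.py <<'E'
def togo(r,x,y,z,yawdeg):
    s=r.sense();p=np.array(s["eef_pos"]);M=R.from_euler('xyz',s["tcp_rot"])
    G=R.from_euler('xyz',[np.pi,0,np.radians(yawdeg)])
    print("clock %.2f"%s["clock"],"pos",p.round(1),"rot",np.round(s["tcp_rot"],3),"F",np.round(s["contact_force"],1),"open %.3f"%s["opening"],"q",np.round(s["qpos"],2))
    rv=(M.inv()*G).as_rotvec(); print("turn tool",rv.round(4))
    d=np.array([x,y,z])-p
    print("shift m, tool axes now",(M.inv().apply(d)/1000).round(4)," after turn",(G.inv().apply(d)/1000).round(4))
E
python3 - <<'E'
from rig import r
from h import *
togo(r,436.5,-15,180,97)
E
```

```text
clock 0.35 pos [191.7 594.8 201.2] rot [-3.142  0.     1.259] F [ 0.3 -0.4 -0.5] open 0.996 q [ 1.26  0.35  1.63  0.    1.16 -0.  ]
turn tool [-1.00e-04  3.00e-04 -4.34e-01]
shift m, tool axes now [-0.5052  0.4201  0.0214]  after turn [-0.635   0.1687  0.0212]
```

>>> arm_command(targets=[[0,0,0,0,0,-0.1085],[0,0,0,0,0,-0.1085],[0,0,0,0,0,-0.1085],[0,0,0,0,0,-0.1085],[-0.03,0.008,0,0,0,0],[-0.03,0.008,0,0,0,0],[-0.03,0.008,0,0,0,0],[-0.03,0.008,0,0,0,0],[-0.03,0.008,0,0,0,0],[-0.03,0.008,0,0,0,0],[-0.03,0.008,0,0,0,0],[-0.03,0.008,0,0,0,0],[-0.03,0.008,0,0,0,0],[-0.03,0.008,0,0,0,0],[-0.03,0.008,0,0,0,0],[-0.03,0.008,0,0,0,0]], fingers=0.0854)

```text
clock: 1.68
eef_pos: [331.2, 247.9, 201.6]
tcp_rot: [3.141, -0.0, 1.693]
contact_force: [0.8, -0.2, 0.8]
opening: 1.0
```

```bash
python3 - <<'E'
from rig import r
from h import *
togo(r,436.5,-15,180,97)
E
```

```text
clock 1.68 pos [331.2 247.9 201.6] rot [ 3.141 -0.     1.693] F [ 0.8 -0.2  0.8] open 1.000 q [ 0.64  0.01  2.06 -0.    1.07 -1.05]
turn tool [ 0.0005 -0.0003  0.0003]
shift m, tool axes now [-0.2738  0.0724  0.0216]  after turn [-0.2738  0.0725  0.0216]
```

>>> arm_command(targets=[[-0.03,0.008,0,0,0,0],[-0.03,0.008,0,0,0,0],[-0.03,0.008,0,0,0,0],[-0.03,0.008,0,0,0,0],[-0.03,0.008,0,0,0,0],[-0.03,0.008,0,0,0,0],[-0.03,0.008,0,0,0,0],[-0.03,0.008,0,0,0,0],[-0.03,0.008,0.01,0,0,0],[-0.004,0.0,0.012,0,0,0],[0,0,0,0,0,0],[0,0,0,0,0,0]])

```text
clock: 2.68
eef_pos: [435.1, -14.0, 179.1]
tcp_rot: [-3.14, -0.0, 1.692]
contact_force: [0.6, 0.5, -0.0]
opening: 1.003
```

```bash
python3 - <<'E'
from rig import r
from h import *
f=r.grab_frame("wrist");cv2.imwrite("pics/w1.png",f["image"]);print(f["xyz"],f["orientation"])
print(proj(f,[436.5,-15,42]))
f2=r.grab_frame("side");cv2.imwrite("pics/s1.png",f2["image"])
hsv=cv2.cvtColor(f["image"],cv2.COLOR_BGR2HSV)
m=((hsv[...,1]<60)&(hsv[...,2]>90)).astype(np.uint8)
k,l,st,ce=cv2.connectedComponentsWithStats(m)
for i in range(1,k):
    if 80<st[i,4]: print(st[i].tolist(),ce[i].round(1))
togo(r,436.5,-15,8,97)
E
```

```text
[361.11054903 -21.40131011 352.01599074] [ 2.84492759e+00 -3.02373414e-04  1.68963336e+00]
[253.18622288 177.01557732]
[306, 57, 103, 50, 4026] [355.4  82.3]
[231, 150, 50, 51, 1959] [255.7 175. ]
[234, 307, 35, 47, 382] [257.4 340.3]
[63, 375, 26, 9, 162] [ 76.6 380. ]
clock 2.78 pos [435.7 -13.3 179.8] rot [ 3.141 -0.     1.694] F [-0.5 -1.1  0.6] open 1.000 q [-0.03  0.08  2.04  0.    1.02 -1.73]
turn tool [ 0.0002 -0.0002  0.0006]
shift m, tool axes now [-0.0018  0.0006  0.1718]  after turn [-0.0018  0.0006  0.1718]
```

View pics/w1.png

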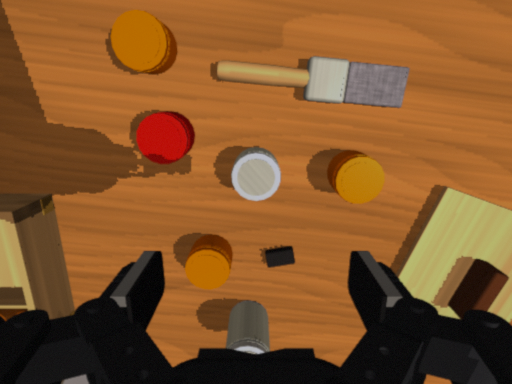

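The wrist view shows the low tin's top at about (257,176), between the jaws and clear of the red and orange tins. It was predicted at (253,177).

```bash
python3 - <<'E'
from rig import r
from h import *
f=r.grab_frame("wrist")
crop(f,215,130,300,210,7,"pics/w1c.png")
print(onz(f,257,176,42))
E
```

```text
[436.05978424 -10.54203048  42.        ]
```

View pics/w1c.png

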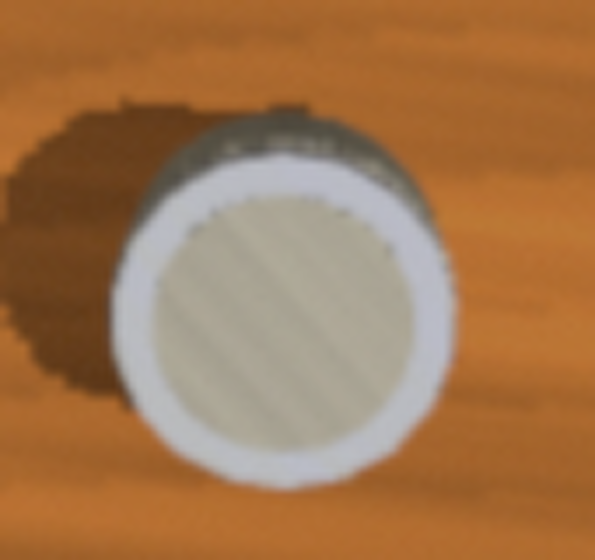

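The zoom puts the top centre at about (255.5,175.8), so the tool is already over the tin to within 1-2 mm. Next: straight down and grip.

>>> arm_command(targets=[[0,0,0.025,0,0,0],[0,0,0.025,0,0,0],[0,0,0.025,0,0,0],[0,0,0.025,0,0,0],[0,0,0.02,0,0,0],[0,0,0.02,0,0,0],[0,0,0.015,0,0,0],[0,0,0.01,0,0,0],[0,0,0.005,0,0,0],[0,0,0,0,0,0],[0,0,0,0,0,0]])

```text
clock: 3.75
eef_pos: [436.2, -13.6, 9.9]
tcp_rot: [3.141, 0.0, 1.694]
contact_force: [-0.4, 0.6, 0.4]
opening: 1.0
```

>>> arm_command(targets=[[0,0,0,0,0,0],[0,0,0,0,0,0],[0,0,0,0,0,0],[0,0,0,0,0,0],[0,0,0,0,0,0],[0,0,0,0,0,0],[0,0,0,0,0,0],[0,0,0,0,0,0]], fingers=0.03, squeeze=35)

```text
clock: 4.42
eef_pos: [437.4, -14.0, 11.5]
tcp_rot: [3.138, 0.0, 1.693]
contact_force: [-4.9, 0.9, 32.6]
opening: 0.352
```

```bash
python3 - <<'E'
from rig import r
from h import *
f2=r.grab_frame("side");crop(f2,170,110,300,260,4,"pics/s2.png")
togo(r,565.2,-308.5,150,97.2)
E
```

```text
clock 4.47 pos [437.5 -14.   11.5] rot [3.138 0.    1.693] F [-4.6  1.8 33.2] open 0.356 q [-0.04  0.37  2.17  0.    0.6  -1.73]
turn tool [ 0.0032  0.0005 -0.0035]
shift m, tool axes now [-0.308   0.0913 -0.138 ]  after turn [-0.3082  0.0898 -0.1385]
```

View pics/s2.png

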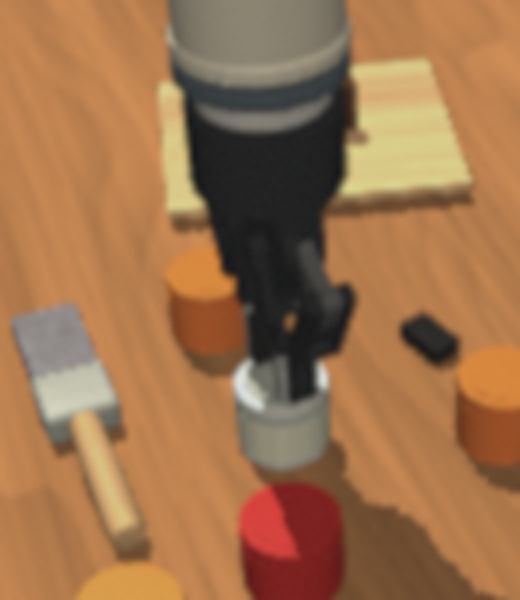

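The opening of 0.356 (30 mm) is too small for a 50 mm tin, and there is a 33 N push upward. In the side crop the near finger seems to end at the tin's rim. I'll look more before moving.

```bash
python3 - <<'E'
from rig import r
from h import *
f=r.grab_frame("scene");crop(f,200,120,330,230,5,"pics/sc2.png")
print(proj(f,[437.5,-14,11.5]),proj(f,[436,-13,42]))
f=r.grab_frame("wrist");cv2.imwrite("pics/w2.png",f["image"])
f=r.grab_frame("side");print(proj(f,[437.5,-14,11.5]),proj(f,[436,-13,42]))
E
```

```text
[258.39589891 186.66001215] [259.12205661 175.93097849]
[240.11772175 214.75667092] [238.59450146 204.12002145]
```

View pics/sc2.png

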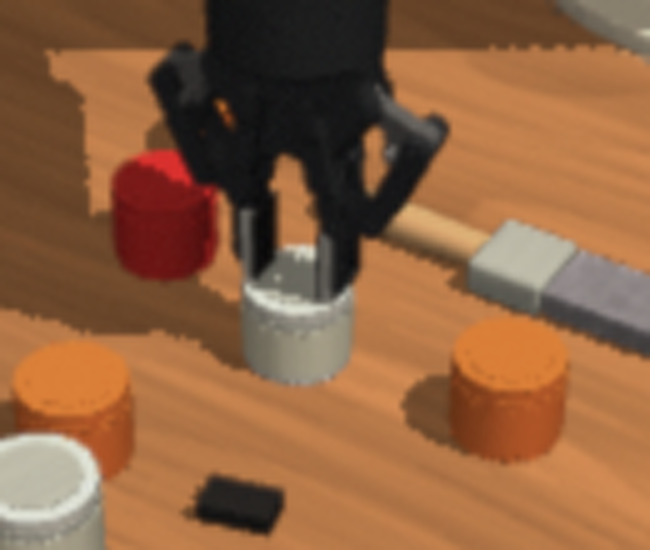

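View pics/w2.png

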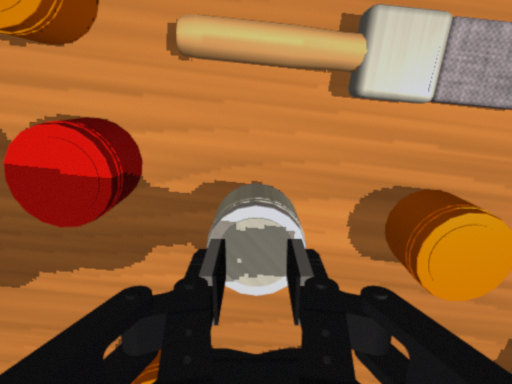

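The scene and wrist views show both fingertips on top of the tin's rim (scene about (247,175) and (267,180)), though TCP z reads 11.5. I'll raise, then measure where the tips really are.

>>> arm_command(targets=[[0,0,-0.02,0,0,0],[0,0,-0.02,0,0,0],[0,0,0,0,0,0],[0,0,0,0,0,0],[0,0,0,0,0,0]])

```text
clock: 5.03
eef_pos: [435.7, -14.0, 49.2]
tcp_rot: [3.141, 0.0, 1.693]
contact_force: [-0.1, 0.8, 0.0]
opening: 0.352
```

```bash
python3 - <<'E'
from rig import r
from h import *
togo(r,436,-14,8,97)
s=r.sense();p=np.array(s["eef_pos"]);M=R.from_euler('xyz',s["tcp_rot"])
for n,c in (("scene",(200,100,330,210)),("side",(180,110,300,240))):
    f=r.grab_frame(n);
    im=f["image"].copy()
    cr=cv2.resize(im[c[1]:c[3],c[0]:c[2]],None,fx=5 if n=="scene" else 4.6,fy=5 if n=="scene" else 4.6,interpolation=cv2.INTER_CUBIC)
    k=5 if n=="scene" else 4.6
    u=(proj(f,p)-[c[0],c[1]]+.5)*k; cv2.circle(cr,tuple(int(a) for a in u),3,(255,0,255),-1)
    cv2.imwrite(f"pics/{n}3.png",cr)
E
```

```text
clock 5.03 pos [435.7 -14.   49.2] rot [3.141 0.    1.693] F [-0.1  0.8  0. ] open 0.352 q [-0.04  0.29  2.15  0.    0.7  -1.73]
turn tool [ 0.0003  0.     -0.0001]
shift m, tool axes now [-0.0001  0.0003  0.0412]  after turn [-0.0001  0.0003  0.0412]
```

View pics/scene3.png

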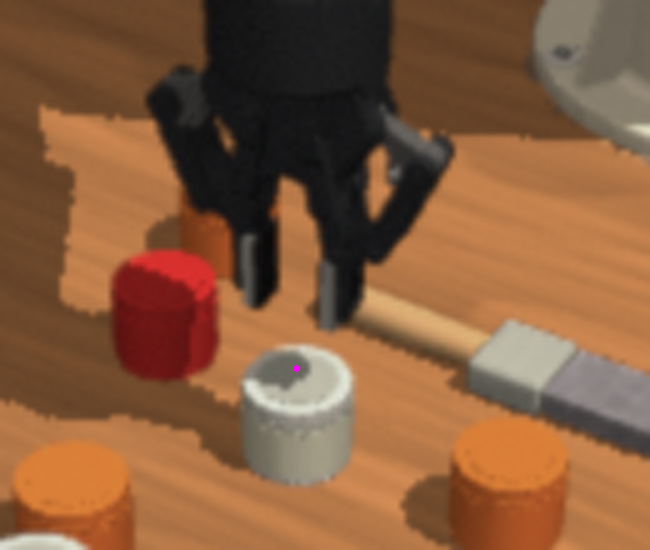

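View pics/side3.png

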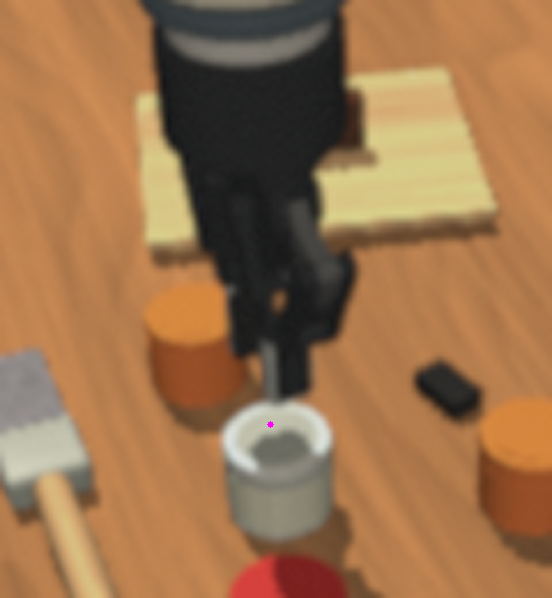

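```bash
python3 - <<'E'
from rig import r
from h import *
f=r.grab_frame("scene");g=r.grab_frame("side")
for z in (49,60,65,70,75,80,85,90):
    a=(proj(f,[435.7,-14,z])-[200,100]+.5)*5
    b=(proj(g,[435.7,-14,z])-[180,110]+.5)*4.6
    print(z,a.round(0),b.round(0))
def tri(u,v):
    c1,d1=ray(f,*(np.array(u)/5-.5+[200,100]));c2,d2=ray(g,*(np.array(v)/4.6-.5+[180,110]))
    t=np.linalg.lstsq(np.stack([d1,-d2],1),c2-c1,rcond=None)[0];return (c1+t[0]*d1).round(1),(c2+t[1]*d2).round(1)
print(tri((258,304),(293,394)),tri((333,325),(272,400)))
E
```

```text
49 [297. 369.] [271. 425.]
60 [297. 349.] [270. 407.]
65 [297. 340.] [269. 399.]
70 [297. 331.] [269. 390.]
75 [297. 322.] [268. 382.]
80 [297. 313.] [268. 373.]
85 [297. 303.] [267. 364.]
90 [297. 294.] [266. 356.]
(array([440.6, -31.2,  80.5]), array([441.6, -31.9,  80. ])) (array([423.6,  -2.8,  70.5]), array([437.2, -13.2,  63.1]))
```

Triangulating the left tip gives z≈80 while the TCP reads 49. Contact with the rim at 42 while reading 11.5 says the same. So the real fingertips stand about 30 mm behind the stated TCP, and I'll correct for that from here. The tin still stands upright, at about the same place. Opening and descending 30 mm deeper.

>>> arm_command(targets=[[0,0,0,0,0,0],[0,0,0,0,0,0],[0,0,0,0,0,0],[0,0,0,0,0,0],[0,0,0,0,0,0],[0,0,0.015,0,0,0],[0,0,0.015,0,0,0],[0,0,0.01,0,0,0],[0,0,0.01,0,0,0],[0,0,0.01,0,0,0],[0,0,0.005,0,0,0],[0,0,0,0,0,0],[0,0,0,0,0,0]], fingers=0.0854)

```text
clock: 6.32
eef_pos: [435.6, -13.9, -15.8]
tcp_rot: [-3.141, -0.0, 1.693]
contact_force: [-1.2, 0.4, 0.7]
opening: 1.001
```

```bash
python3 - <<'E'
from rig import r
from h import *
togo(r,436,-14,-22,97)
f=r.grab_frame("scene");crop(f,200,120,330,230,5,"pics/sc4.png")
f=r.grab_frame("wrist");cv2.imwrite("pics/w4.png",f["image"])
E
```

```text
clock 6.32 pos [435.6 -13.9 -15.8] rot [-3.141 -0.     1.693] F [-1.2  0.4  0.7] open 1.001 q [-0.04  0.42  2.18 -0.    0.54 -1.73]
turn tool [-0.0007 -0.0001  0.    ]
shift m, tool axes now [-0.0001  0.0004  0.0062]  after turn [-0.0001  0.0004  0.0062]
```

View pics/sc4.png

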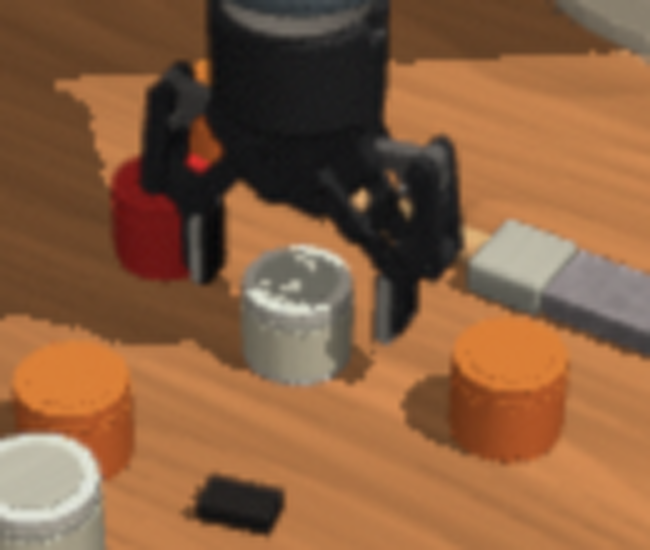

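View pics/w4.png

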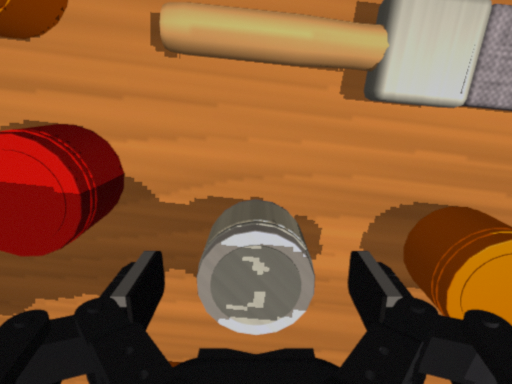

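The fingers now straddle the tin, with tips at scene crop (208,280) and (388,338). I'll go down 6 mm more and close.

>>> arm_command(targets=[[0,0,0.006,0,0,0],[0,0,0,0,0,0],[0,0,0,0,0,0]])

```text
clock: 6.67
eef_pos: [435.6, -13.9, -21.7]
tcp_rot: [-3.141, -0.0, 1.693]
contact_force: [-0.1, -0.2, -0.2]
opening: 1.004
```

>>> arm_command(targets=[[0,0,0,0,0,0],[0,0,0,0,0,0],[0,0,0,0,0,0],[0,0,0,0,0,0],[0,0,0,0,0,0],[0,0,0,0,0,0],[0,0,0,0,0,0],[0,0,0,0,0,0]], fingers=0.03, squeeze=35)

```text
clock: 7.33
eef_pos: [435.9, -14.0, -21.3]
tcp_rot: [3.141, 0.0, 1.693]
contact_force: [-0.8, -0.3, 5.3]
opening: 0.577
```

Opening 0.577 (49 mm): the tin is held. With the tin on the bench the reading was z≈-21, so over the 8 mm floor I want about -12. Lifting, then going to the box.

>>> arm_command(targets=[[0,0,-0.01,0,0,0],[0,0,-0.02,0,0,0],[0,0,-0.03,0,0,0],[0,0,-0.03,0,0,0],[0,0,-0.03,0,0,0],[0,0,0,0,0,0],[0,0,0,0,0,0]])

```text
clock: 7.92
eef_pos: [437.0, -14.0, 100.3]
tcp_rot: [3.138, 0.001, 1.693]
contact_force: [-0.4, 0.5, -1.5]
opening: 0.572
```

```bash
python3 - <<'E'
from rig import r
from h import *
togo(r,565.2,-308.5,98,97.2)
f=r.grab_frame("side");cv2.imwrite("pics/s5.png",f["image"])
E
```

```text
clock 7.92 pos [437.  -14.  100.3] rot [3.138e+00 1.000e-03 1.693e+00] F [-0.4  0.5 -1.5] open 0.572 q [-0.04  0.2   2.12  0.    0.82 -1.73]
turn tool [ 0.0041  0.0007 -0.0035]
shift m, tool axes now [-0.308   0.0913  0.0028]  after turn [-0.3083  0.0902  0.0023]
```

View pics/s5.png

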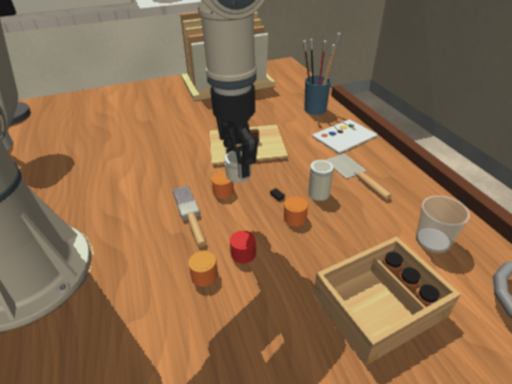

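The tin is up at about (238,165) in the side view. Moving to above the compartment.

>>> arm_command(targets=[[-0.022,0.0065,0,0,0,0],[-0.022,0.0065,0,0,0,0],[-0.022,0.0065,0,0,0,0],[-0.022,0.0065,0,0,0,0],[-0.022,0.0065,0,0,0,0],[-0.022,0.0065,0,0,0,0],[-0.022,0.0065,0,0,0,0],[-0.022,0.0065,0,0,0,0],[-0.022,0.0065,0,0,0,0],[-0.022,0.0065,0,0,0,0],[-0.022,0.0065,0,0,0,0],[-0.022,0.0065,0,0,0,0],[-0.022,0.0065,0,0,0,0],[-0.022,0.0065,0,0,0,0],[0,0,0,0,0,0],[0,0,0,0,0,0],[0,0,0,0,0,0]])

```text
clock: 9.38
eef_pos: [562.2, -307.6, 96.5]
tcp_rot: [-3.139, -0.002, 1.693]
contact_force: [0.4, -0.5, -2.2]
opening: 0.575
```

```bash
python3 - <<'E'
from rig import r
from h import *
togo(r,565.2,-308.5,98,97.2)
f=r.grab_frame("side");crop(f,290,150,470,350,3,"pics/s6.png")
f=r.grab_frame("scene");crop(f,50,70,190,220,4,"pics/sc6.png")
f=r.grab_frame("wrist");cv2.imwrite("pics/w6.png",f["image"])
E
```

```text
clock 9.38 pos [ 562.2 -307.6   96.5] rot [-3.139e+00 -2.000e-03  1.693e+00] F [ 0.4 -0.5 -2.2] open 0.575 q [-0.5   0.49  1.68  0.    0.98 -2.2 ]
turn tool [-0.0028 -0.0023 -0.0038]
shift m, tool axes now [-0.0013  0.0029 -0.0015]  after turn [-0.0013  0.0029 -0.0015]
```

View pics/s6.png

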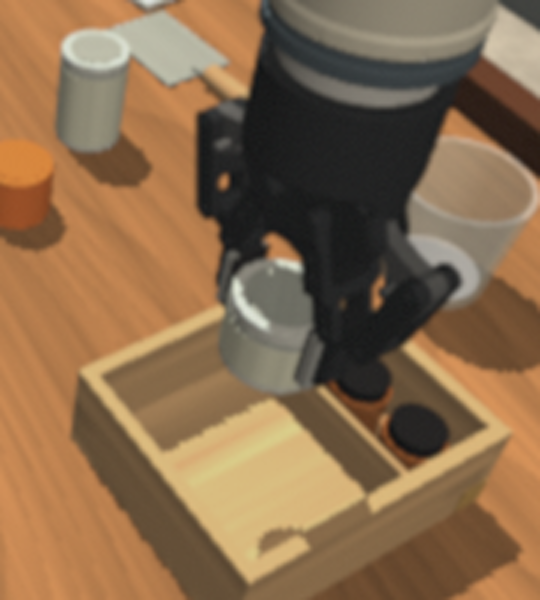

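View pics/sc6.png

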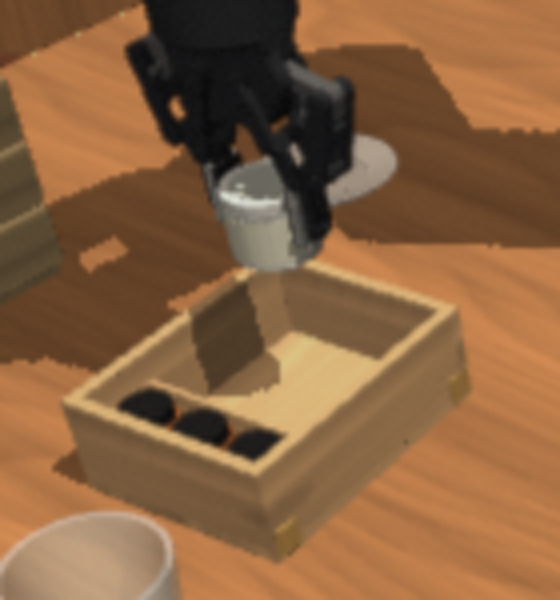

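View pics/w6.png

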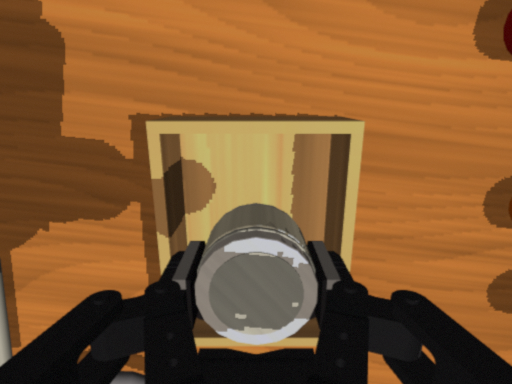

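The tin is upright over the wide compartment, in the wrist view centred between the side walls at columns 150-360. Correcting 3 mm and lowering.

>>> arm_command(targets=[[-0.001,0.003,0.01,0,0,0],[0,0,0.02,0,0,0],[0,0,0.02,0,0,0],[0,0,0.015,0,0,0],[0,0,0.015,0,0,0],[0,0,0.01,0,0,0],[0,0,0.008,0,0,0],[0,0,0.005,0,0,0],[0,0,0,0,0,0],[0,0,0,0,0,0]])

```text
clock: 10.37
eef_pos: [567.0, -309.2, -4.4]
tcp_rot: [3.141, 0.0, 1.693]
contact_force: [-0.1, -0.2, -1.9]
opening: 0.577
```

>>> arm_command(targets=[[0,0,0.002,0,0,0],[0,0,0.002,0,0,0],[0,0,0,0,0,0],[0,0,0,0,0,0]])

```text
clock: 10.7
eef_pos: [566.8, -309.2, -8.3]
tcp_rot: [3.141, 0.0, 1.693]
contact_force: [-0.4, 0.0, -1.1]
opening: 0.576
```

```bash
python3 - <<'E'
from rig import r
from h import *
togo(r,565.2,-308.5,-12,97.2)
f=r.grab_frame("side");crop(f,290,150,470,350,3,"pics/s7.png")
E
```

```text
clock 10.70 pos [ 566.8 -309.2   -8.3] rot [3.141 0.    1.693] F [-0.4  0.  -1.1] open 0.576 q [-0.5   0.63  1.72 -0.    0.79 -2.19]
turn tool [ 0.0003  0.0002 -0.0035]
shift m, tool axes now [ 0.0009 -0.0015  0.0037]  after turn [ 0.0009 -0.0015  0.0037]
```

View pics/s7.png

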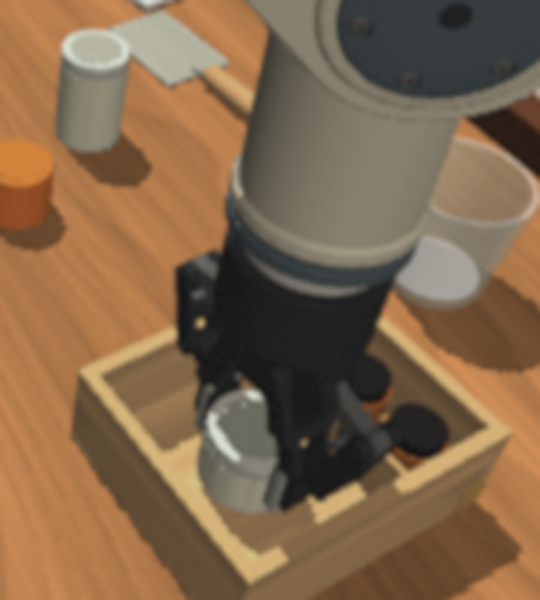

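The tin is inside the box, clear of the walls. Final few mm down until contact.

>>> arm_command(targets=[[0,0,0.0015,0,0,0],[0,0,0.001,0,0,0],[0,0,0.001,0,0,0],[0,0,0,0,0,0],[0,0,0,0,0,0]])

```text
clock: 11.17
eef_pos: [566.7, -309.1, -12.2]
tcp_rot: [-3.141, -0.0, 1.693]
contact_force: [0.2, -0.2, -1.7]
opening: 0.572
```

>>> arm_command(targets=[[0,0,0.001,0,0,0],[0,0,0.001,0,0,0],[0,0,0,0,0,0]])

```text
clock: 11.42
eef_pos: [566.9, -309.2, -13.3]
tcp_rot: [3.141, 0.0, 1.693]
contact_force: [-2.1, 1.0, 7.2]
opening: 0.574
```

It touched the floor (+7 N). Releasing with a modest opening, then going straight up.

>>> arm_command(targets=[[0,0,0,0,0,0],[0,0,0,0,0,0],[0,0,0,0,0,0],[0,0,0,0,0,0],[0,0,0,0,0,0]], fingers=0.066)

```text
clock: 11.83
eef_pos: [566.7, -309.1, -14.2]
tcp_rot: [-3.142, -0.0, 1.693]
contact_force: [0.3, 0.9, 0.2]
opening: 0.771
```

>>> arm_command(targets=[[0,0,-0.01,0,0,0],[0,0,-0.015,0,0,0],[0,0,-0.025,0,0,0],[0,0,-0.03,0,0,0],[0,0,-0.03,0,0,0],[0,0,-0.03,0,0,0],[0,0,-0.02,0,0,0],[0,0,0,0,0,0],[0,0,0,0,0,0]])

```text
clock: 12.58
eef_pos: [567.6, -309.6, 147.9]
tcp_rot: [3.139, 0.002, 1.693]
contact_force: [-0.4, -0.3, 0.2]
opening: 0.771
```

```bash
python3 - <<'E'
from rig import r
from h import *
togo(r,543.5,256,145,77.1)
f=r.grab_frame("side");crop(f,290,220,470,370,4,"pics/s8.png")
f=r.grab_frame("wrist");cv2.imwrite("pics/w8.png",f["image"])
E
```

```text
clock 12.58 pos [ 567.6 -309.6  147.9] rot [3.139e+00 2.000e-03 1.693e+00] F [-0.4 -0.3  0.2] open 0.771 q [-0.5   0.44  1.64 -0.    1.07 -2.19]
turn tool [0.003  0.0014 0.3474]
shift m, tool axes now [0.5643 0.0451 0.002 ]  after turn [ 0.546  -0.1497  0.0029]
```

View pics/s8.png

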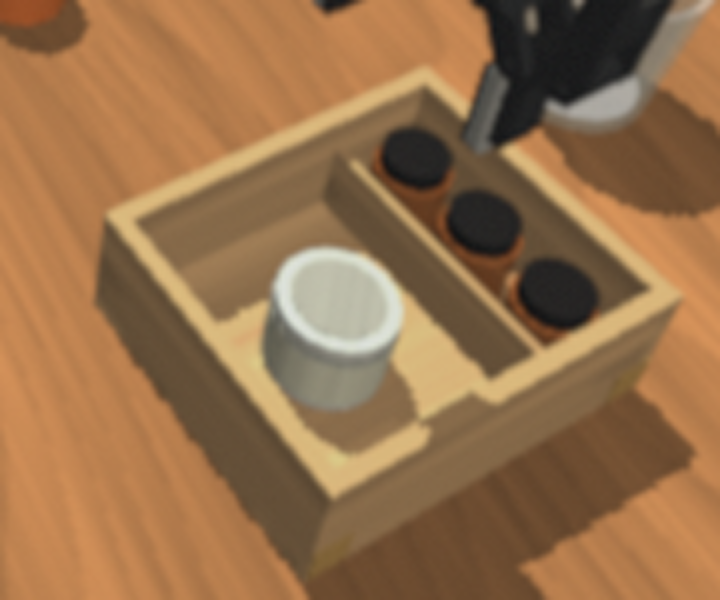

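View pics/w8.png

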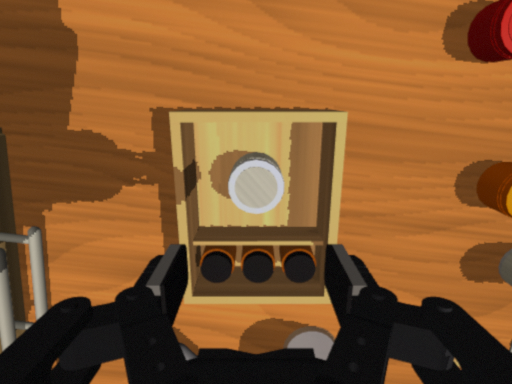

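The tin stands upright in the wide compartment (side crop top at about (337,302); wrist at (257,186), centred between the walls). Going to the lid at yaw 77°.

```bash
python3 - <<'E'
from rig import r
from h import *
g=r.grab_frame("side");f=r.grab_frame("wrist")
print("tin side",onz(g,337/4+290,302/4+220,50)[:2],"tin wrist",onz(f,256.5,186,50)[:2])
b=np.array([onz(f,u,v,63)[:2] for u,v in[(171,112),(347,112),(331,303),(186,303)]]);print(b.round(0).tolist(),b.mean(0),cv2.minAreaRect(b.astype(np.float32)))
E
```

```text
tin side [ 567.14819697 -312.38591818] tin wrist [ 564.74634525 -306.64585992]
[[510.0, -381.0], [493.0, -244.0], [666.0, -224.0], [682.0, -359.0]] [ 587.93346686 -301.92033106] ((587.9583129882812, -301.9397888183594), (174.04232788085938, 137.33055114746094), 6.88673210144043)
```

>>> arm_command(targets=[[0,0,0,0.001,0,0.116],[0,0,0,0.001,0,0.116],[0,0,0,0.001,0,0.116],[0.029,-0.008,0,0,0,0],[0.029,-0.008,0,0,0,0],[0.029,-0.008,0,0,0,0],[0.029,-0.008,0,0,0,0],[0.029,-0.008,0,0,0,0],[0.029,-0.008,0,0,0,0],[0.029,-0.008,0,0,0,0],[0.029,-0.008,0,0,0,0],[0.029,-0.008,0,0,0,0],[0.029,-0.008,0,0,0,0],[0.029,-0.008,0,0,0,0],[0.029,-0.008,0,0,0,0],[0.029,-0.008,0,0,0,0],[0.029,-0.008,0,0,0,0]], fingers=0.066)

```text
clock: 14.2
eef_pos: [547.5, 112.9, 144.9]
tcp_rot: [-3.137, 0.001, 1.345]
contact_force: [0.2, -0.1, -0.1]
opening: 0.774
```

>>> arm_command(targets=[[0.029,-0.008,0,0,0,0],[0.029,-0.008,0,0,0,0],[0.029,-0.008,0,0,0,0],[0.029,-0.008,0,0,0,0],[0.024,-0.006,0,0,0,0],[0,0,0,0,0,0],[0,0,0,0,0,0],[0,0,0,0,0,0]])

```text
clock: 14.87
eef_pos: [542.1, 255.8, 145.1]
tcp_rot: [-3.137, 0.002, 1.345]
contact_force: [-0.2, -0.0, 0.4]
opening: 0.775
```

```bash
python3 - <<'E'
from rig import r
from h import *
togo(r,543.5,256,145,77.1)
f=r.grab_frame("wrist");cv2.imwrite("pics/w9.png",f["image"])
E
```

```text
clock 14.87 pos [542.1 255.8 145.1] rot [-3.137e+00  2.000e-03  1.345e+00] F [-0.2 -0.   0.4] open 0.775 q [ 0.44  0.37  1.74  0.    1.03 -0.91]
turn tool [-0.0043  0.0021 -0.0002]
shift m, tool axes now [0.0005 0.0013 0.    ]  after turn [0.0005 0.0013 0.0001]
```

View pics/w9.png

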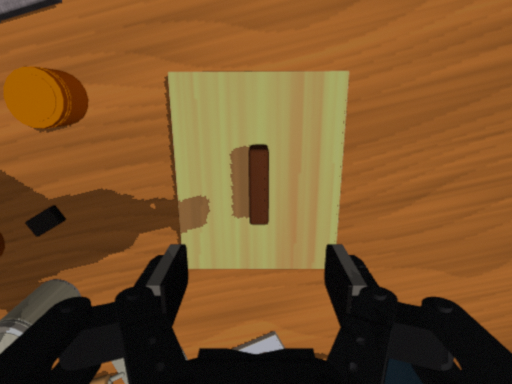

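```bash
python3 - <<'E'
from rig import r
from h import *
f=r.grab_frame("wrist")
b=np.array([onz(f,u,v,14)[:2] for u,v in[(170,72),(349,72),(337,268.5),(188,268.5)]]);print(b.round(0).tolist(),b.mean(0),cv2.minAreaRect(b.astype(np.float32)))
crop(f,235,130,285,235,5,"pics/w9c.png")
E
```

```text
[[430.0, 204.0], [466.0, 361.0], [661.0, 320.0], [624.0, 162.0]] [545.09716631 261.50409528] ((545.0599975585938, 261.5611572265625), (161.33218383789062, 201.9292755126953), 78.03154754638672)
```

View pics/w9c.png

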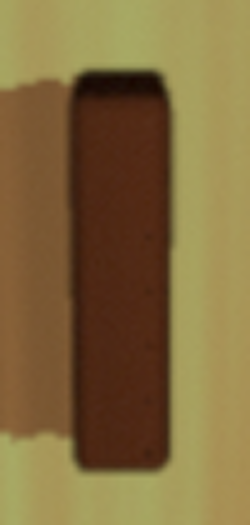

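The lid's board spans (170,72)-(349,268) in the wrist view and its handle is at (259,186), about 3 px off the jaw centre line. Shifting about 2.5 mm and descending to the handle, with the 30 mm tip correction.

>>> arm_command(targets=[[0.0025,0.001,0.02,-0.004,0.002,0],[0,0,0.025,0,0,0],[0,0,0.025,0,0,0],[0,0,0.025,0,0,0],[0,0,0.02,0,0,0],[0,0,0.015,0,0,0],[0,0,0.01,0,0,0],[0,0,0,0,0,0],[0,0,0,0,0,0]])

```text
clock: 15.72
eef_pos: [544.5, 258.3, 6.1]
tcp_rot: [3.141, -0.001, 1.344]
contact_force: [0.7, 0.7, -0.1]
opening: 0.771
```

```bash
python3 - <<'E'
from rig import r
from h import *
togo(r,543.5,258,-2,77.1)
f=r.grab_frame("wrist");cv2.imwrite("pics/w10.png",f["image"])
f=r.grab_frame("scene");crop(f,270,190,430,320,4,"pics/sc10.png")
E
```

```text
clock 15.72 pos [544.5 258.3   6.1] rot [ 3.141e+00 -1.000e-03  1.344e+00] F [ 0.7  0.7 -0.1] open 0.771 q [ 0.44  0.56  1.82  0.    0.76 -0.9 ]
turn tool [ 0.0006 -0.0011 -0.0015]
shift m, tool axes now [-0.0005 -0.0009  0.0081]  after turn [-0.0005 -0.0009  0.0081]
```

View pics/w10.png

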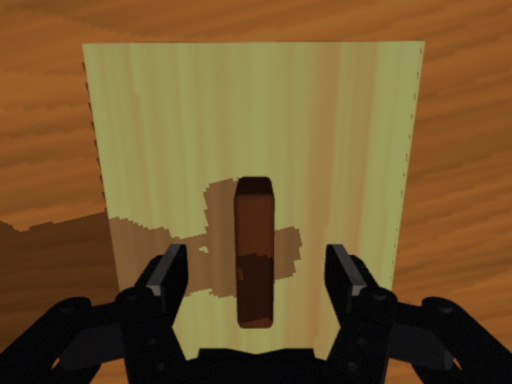

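View pics/sc10.png

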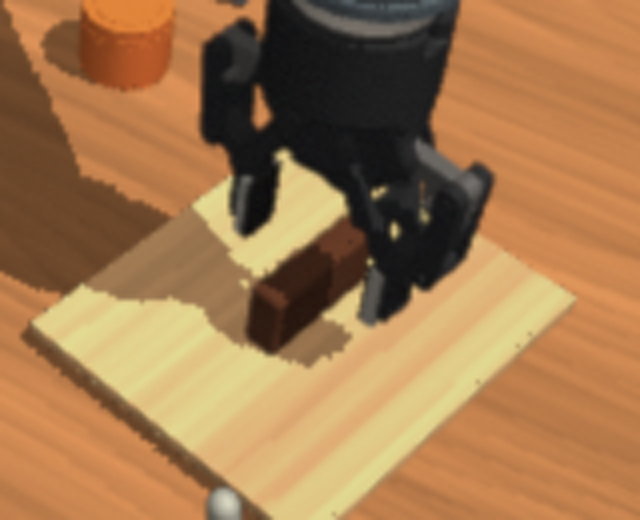

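The handle is centred between the pads in both views (wrist columns 235-273, pads 187/325). Going down 6 mm more and closing.

>>> arm_command(targets=[[0,-0.0005,0.006,0,0,0],[0,0,0,0,0,0],[0,0,0,0,0,0]])

```text
clock: 16.07
eef_pos: [543.9, 259.1, 0.3]
tcp_rot: [3.14, -0.002, 1.345]
contact_force: [0.4, -0.1, 0.2]
opening: 0.773
```

>>> arm_command(targets=[[0,0,0,0,0,0],[0,0,0,0,0,0],[0,0,0,0,0,0],[0,0,0,0,0,0],[0,0,0,0,0,0],[0,0,0,0,0,0],[0,0,0,0,0,0],[0,0,0,0,0,0],[0,0,0,0,0,0],[0,0,0,0,0,0]], fingers=0.0, squeeze=60)

```text
clock: 16.9
eef_pos: [544.1, 259.1, 0.4]
tcp_rot: [3.14, -0.002, 1.345]
contact_force: [-1.6, -0.2, 5.7]
opening: 0.194
```

>>> arm_command(targets=[[0,0,-0.005,0,0,0],[0,0,-0.01,0,0,0],[0,0,-0.02,0,0,0],[0,0,-0.025,0,0,0],[0,0,-0.025,0,0,0],[0,0,-0.025,0,0,0],[0,0,-0.025,0,0,0],[0,0,-0.02,0,0,0],[0,0,-0.01,0,0,0],[0,0,0,0,0,0],[0,0,0,0,0,0],[0,0,0,0,0,0]])

```text
clock: 17.9
eef_pos: [542.8, 258.4, 163.6]
tcp_rot: [-3.141, -0.0, 1.345]
contact_force: [0.3, 0.3, -2.1]
opening: 0.196
```

```bash
python3 - <<'E'
from rig import r
from h import *
f=r.grab_frame("scene");crop(f,220,110,420,260,4,"pics/sc11.png")
f=r.grab_frame("wrist");cv2.imwrite("pics/w11.png",f["image"])
togo(r,589,-305.5,165,97.2)
E
```

```text
clock 18.00 pos [542.8 258.4 163.4] rot [-3.141  0.     1.345] F [ 0.3 -0.5 -2.7] open 0.188 q [ 0.44  0.35  1.72  0.    1.07 -0.9 ]
turn tool [-0.0011 -0.     -0.3515]
shift m, tool axes now [-0.5393  0.1713 -0.0017]  after turn [-0.5653 -0.0248 -0.0016]
```

View pics/sc11.png

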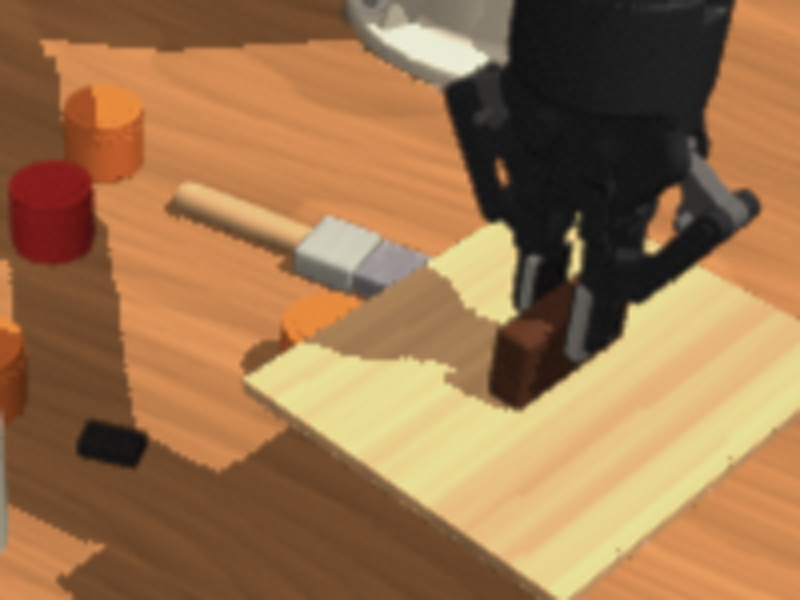

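View pics/w11.png

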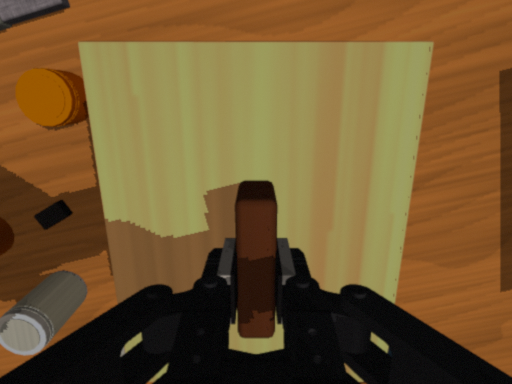

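The lid is held square and level (handle at wrist (256,255), scene crop (535,345)). I'll move away from the brush pot first, then turn.

>>> arm_command(targets=[[-0.015,0.005,0,0,0,0],[-0.025,0.008,0,0,0,0],[-0.025,0.008,0,0,0,0],[-0.025,0.008,0,0,0,0],[-0.025,0.008,0,0,0,0],[-0.025,0.008,0,0,0,0],[-0.01,0.003,0,0,0,-0.05],[0,0,0,0,0,-0.08],[0,0,0,0,0,-0.08],[0,0,0,0,0,-0.08],[0,0,0,0,0,-0.0615],[0,0,0,0,0,0],[0,0,0,0,0,0]])

```text
clock: 19.08
eef_pos: [556.4, 101.3, 164.2]
tcp_rot: [3.141, -0.001, 1.694]
contact_force: [0.7, 0.0, -2.1]
opening: 0.194
```

```bash
python3 - <<'E'
from rig import r
from h import *
togo(r,589,-305.5,165,97.2)
E
```

```text
clock 19.08 pos [556.4 101.3 164.2] rot [ 3.141e+00 -1.000e-03  1.694e+00] F [ 0.7  0.  -2.1] open 0.194 q [ 0.18  0.3   1.8   0.    1.04 -1.52]
turn tool [ 0.0003 -0.0008 -0.0022]
shift m, tool axes now [-0.4077 -0.0178 -0.0012]  after turn [-0.4077 -0.0187 -0.0008]
```

>>> arm_command(targets=[[-0.015,0,0,0,0,0],[-0.025,-0.001,0,0,0,0],[-0.025,-0.001,0,0,0,0],[-0.025,-0.001,0,0,0,0],[-0.025,-0.001,0,0,0,0],[-0.025,-0.001,0,0,0,0],[-0.025,-0.001,0,0,0,0],[-0.025,-0.001,0,0,0,0],[-0.025,-0.001,0,0,0,0],[-0.025,-0.001,0,0,0,0],[-0.025,-0.001,0,0,0,0],[-0.025,-0.001,0,0,0,0],[-0.025,-0.001,0,0,0,0],[-0.025,-0.001,0,0,0,0],[-0.025,-0.001,0,0,0,0],[-0.025,-0.001,0,0,0,0],[-0.017,-0.003,0,0,0,0],[0,0,0,0,0,0],[0,0,0,0,0,0]])

```text
clock: 20.67
eef_pos: [589.4, -304.7, 163.8]
tcp_rot: [3.141, -0.002, 1.694]
contact_force: [-0.5, -0.2, -3.1]
opening: 0.194
```

```bash
python3 - <<'E'
from rig import r
from h import *
togo(r,589,-305.5,165,97.2)
f=r.grab_frame("side");crop(f,250,130,512,350,3,"pics/s12.png")
f=r.grab_frame("scene");crop(f,30,60,220,220,4,"pics/sc12.png")
E
```

```text
clock 20.67 pos [ 589.4 -304.7  163.8] rot [ 3.141e+00 -2.000e-03  1.694e+00] F [-0.5 -0.2 -3.1] open 0.194 q [-0.48  0.45  1.58  0.    1.12 -2.18]
turn tool [ 0.0008 -0.0019 -0.0027]
shift m, tool axes now [-0.0008 -0.0005 -0.0012]  after turn [-0.0008 -0.0005 -0.0012]
```

View pics/s12.png

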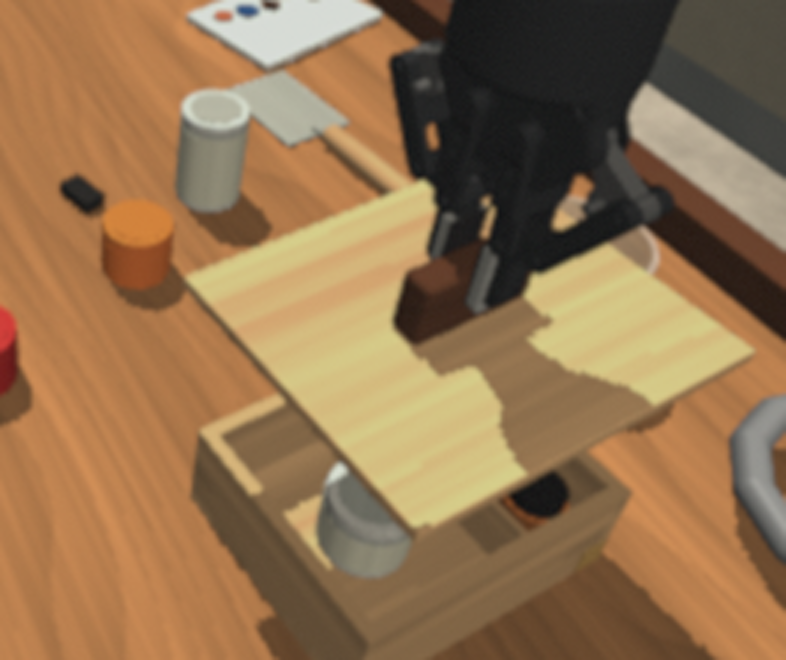

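View pics/sc12.png

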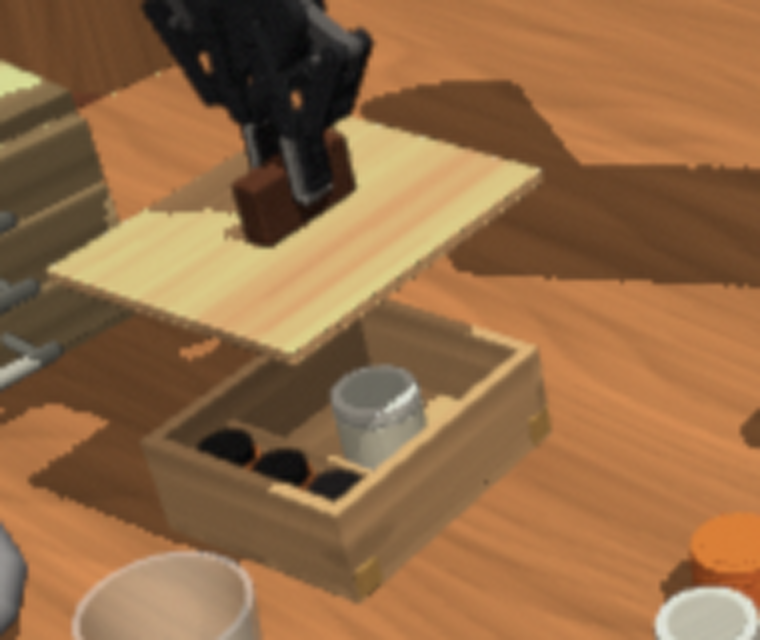

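```bash
python3 - <<'E'
from rig import r
from h import *
D=r.grab_frame("side");S=r.grab_frame("scene")
a=np.array([onz(D,u/3-.3+250,v/3-.3+130,177)[:2] for u,v in[(187,278),(418,530),(753,350)]])
b=np.array([onz(S,u/4-.3+30,v/4-.3+60,177)[:2] for u,v in[(48,270),(293,355),(541,172)]])
for c,n,bc in((a,"side",(590.3,-306.7)),(b,"scene",(587.5,-304.3))):
    m=(c[0]+c[2])/2; e1=c[1]-c[0];e2=c[2]-c[1]
    print(n,c.round(0).tolist(),"centre",m.round(1),"off box",(m-bc).round(1),np.linalg.norm(e1),np.linalg.norm(e2),np.degrees(np.arctan2(e1[1],e1[0])),np.degrees(np.arctan2(e2[1],e2[0])))
E
```

```text
side [[483.0, -239.0], [503.0, -398.0], [699.0, -374.0]] centre [ 590.9 -306.5] off box [0.6 0.2] 160.22597162633818 197.47588534652513 -82.88570802899602 6.957112185313985
scene [[697.0, -372.0], [677.0, -209.0], [480.0, -234.0]] centre [ 588.6 -303. ] off box [1.1 1.3] 163.90855637137835 198.4619916648533 96.87731188123936 -172.72071635272601
```

Both views put the lid centre within about 1.5 mm of the box centre, with yaw about 7° matching the box. Lowering.

>>> arm_command(targets=[[-0.001,-0.001,0.01,0,0,0],[0,0,0.015,0,0,0],[0,0,0.015,0,0,0],[0,0,0.015,0,0,0],[0,0,0.015,0,0,0],[0,0,0.01,0,0,0],[0,0,0.008,0,0,0],[0,0,0.005,0,0,0],[0,0,0.004,0,0,0],[0,0,0,0,0,0],[0,0,0,0,0,0]])

```text
clock: 21.78
eef_pos: [589.6, -305.2, 67.8]
tcp_rot: [3.14, -0.001, 1.697]
contact_force: [0.0, 0.0, -1.8]
opening: 0.192
```

>>> arm_command(targets=[[0,0,0.002,0,0,0],[0,0,0.002,0,0,0],[0,0,0.002,0,0,0],[0,0,0.001,0,0,0],[0,0,0,0,0,0],[0,0,0,0,0,0]])

```text
clock: 22.28
eef_pos: [589.3, -305.1, 60.4]
tcp_rot: [3.14, -0.001, 1.696]
contact_force: [0.6, 0.2, -3.0]
opening: 0.194
```

>>> arm_command(targets=[[0,0,0.001,0,0,0],[0,0,0.001,0,0,0],[0,0,0.001,0,0,0],[0,0,0,0,0,0],[0,0,0,0,0,0]])

```text
clock: 22.7
eef_pos: [589.4, -305.2, 57.4]
tcp_rot: [3.14, -0.001, 1.697]
contact_force: [-0.5, -0.3, -2.6]
opening: 0.196
```

>>> arm_command(targets=[[0,0,0.001,0,0,0],[0,0,0.0005,0,0,0],[0,0,0,0,0,0],[0,0,0,0,0,0]])

```text
clock: 23.03
eef_pos: [589.4, -305.2, 57.4]
tcp_rot: [3.14, -0.001, 1.697]
contact_force: [-3.9, 1.6, 9.7]
opening: 0.2
```

```bash
python3 - <<'E'
from rig import r
from h import *
togo(r,589,-305.5,57,97.2)
f=r.grab_frame("side");crop(f,280,180,490,350,3.7,"pics/s13.png")
f=r.grab_frame("scene");crop(f,30,100,220,220,4,"pics/sc13.png")
E
```

```text
clock 23.03 pos [ 589.4 -305.2   57.4] rot [ 3.140e+00 -1.000e-03  1.697e+00] F [-3.9  1.6  9.7] open 0.200 q [-0.48  0.56  1.65  0.    0.92 -2.18]
turn tool [ 0.0017 -0.0008  0.0001]
shift m, tool axes now [-0.0003 -0.0005  0.0004]  after turn [-0.0003 -0.0005  0.0004]
```

View pics/s13.png

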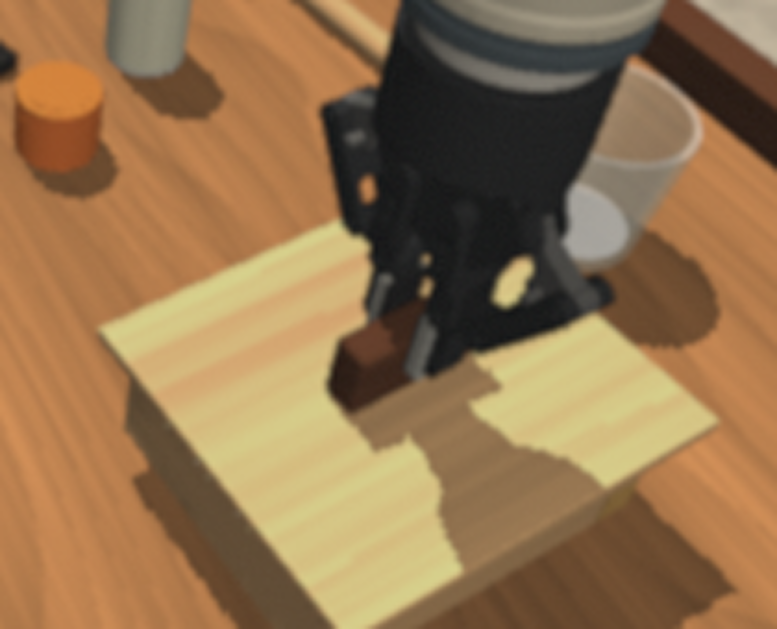

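View pics/sc13.png

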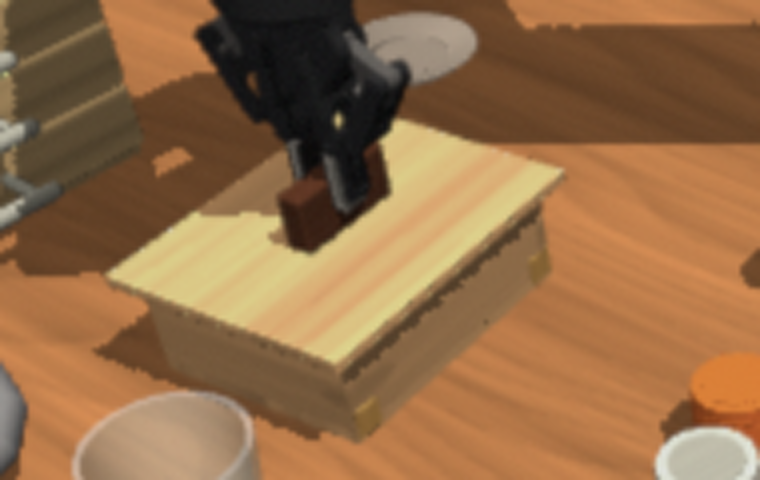

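The lid rests on the rim: contact +10 N at reading 57.4, just as predicted. Letting go and withdrawing upward.

>>> arm_command(targets=[[0,0,0,0,0,0],[0,0,0,0,0,0],[0,0,0,0,0,0],[0,0,0,0,0,0],[0,0,0,0,0,0],[0,0,0,0,0,0]], fingers=0.06)

```text
clock: 23.63
eef_pos: [589.4, -305.1, 55.8]
tcp_rot: [3.14, -0.001, 1.696]
contact_force: [-0.5, 0.0, -0.4]
opening: 0.701
```

>>> arm_command(targets=[[0,0,-0.01,0,0,0],[0,0,-0.02,0,0,0],[0,0,-0.03,0,0,0],[0,0,-0.03,0,0,0],[0,0,-0.03,0,0,0],[0,0,-0.03,0,0,0],[0,0,0,0,0,0],[0,0,0,0,0,0],[0,0,0,0,0,0],[0,0,0,0,0,0]])

```text
clock: 24.47
eef_pos: [588.4, -304.9, 204.9]
tcp_rot: [-3.142, -0.002, 1.697]
contact_force: [0.9, 0.1, -0.6]
opening: 0.702
```

```bash
python3 - <<'E'
from rig import r
from h import *
togo(r,589,-305.5,200,97.2)
f=r.grab_frame("side");cv2.imwrite("pics/s14.png",f["image"])
f=r.grab_frame("scene");crop(f,30,100,220,220,4,"pics/sc14.png")
f=r.grab_frame("wrist");cv2.imwrite("pics/w14.png",f["image"])
E
```

```text
clock 24.47 pos [ 588.4 -304.9  204.9] rot [-3.142e+00 -2.000e-03  1.697e+00] F [ 0.9  0.1 -0.6] open 0.702 q [-0.48  0.41  1.54  0.    1.19 -2.18]
turn tool [-0.0001 -0.0021  0.0001]
shift m, tool axes now [-0.0007  0.0005  0.0049]  after turn [-0.0007  0.0005  0.0049]
```

View pics/s14.png

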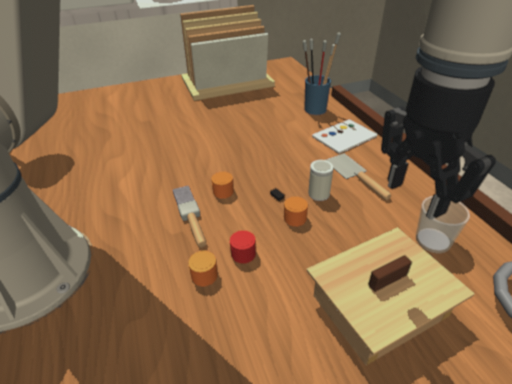

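View pics/sc14.png

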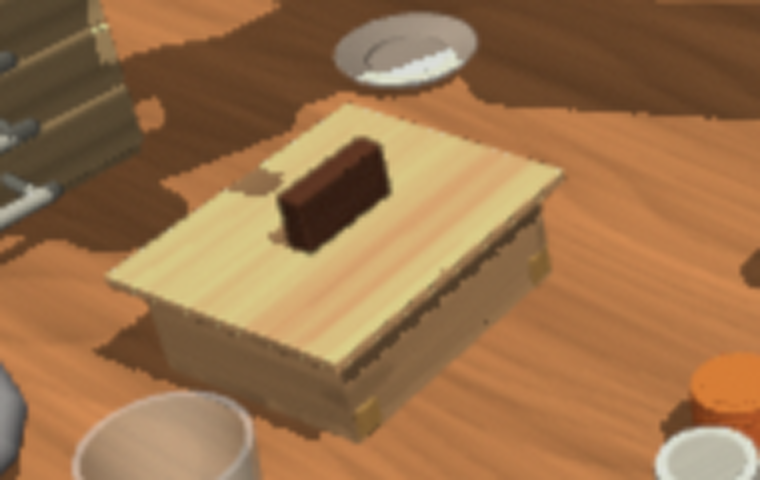

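View pics/w14.png

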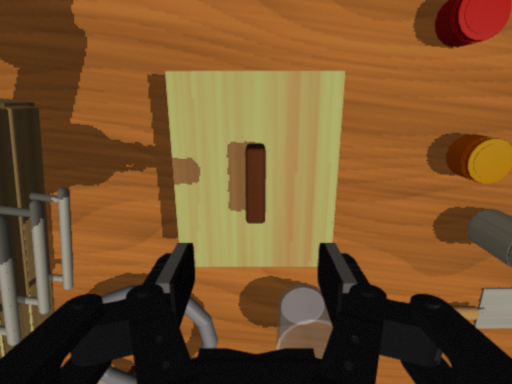

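The lid lies on the box, the gripper is clear, and the tall tin is still at (320,180) in the side view. One numeric check, then I'll hand in.

```bash
python3 - <<'E'
from rig import r
from h import *
S=r.grab_frame("scene");D=r.grab_frame("side")
b=np.array([onz(S,u/4-.3+30,v/4-.3+100,71)[:2] for u,v in[(107,277),(347,103),(564,173),(338,365)]],np.float32)
print(b.round(0).tolist(),cv2.minAreaRect(b),"off box",b.mean(0)-[587.5,-304.3],np.linalg.norm(np.roll(b,-1,0)-b,axis=1))
hsv=cv2.cvtColor(S["image"],cv2.COLOR_BGR2HSV);m=((hsv[...,1]<60)&(hsv[...,2]>90)).astype(np.uint8)
k,l,st,ce=cv2.connectedComponentsWithStats(m)
print([ (s.tolist(),c.round(1)) for s,c in zip(st,ce) if 180<c[0]<235 and 200<c[1]<260 and s[4]>200])
r.sign_off()
E
```

```text
[[697.0, -371.0], [500.0, -399.0], [481.0, -234.0], [677.0, -209.0]] ((588.4862060546875, -303.97265625), (199.80703735351562, 165.4605712890625), 7.316164493560791) off box [1.28961182 0.98536377] [199.38748 165.47234 197.83347 163.00485]
[([194, 207, 27, 46, 1044], array([207.6, 229. ]))]
the job is handed in; nothing more can be done
```

I stood the low tin upright in the wide compartment, put the lid on the box, and handed the job in at about 24.5 s.

**First grasp missed:** The gripper's real fingertips sit about 30 mm behind the stated tool point. My first try closed on the tin's rim with about 33 N instead of gripping its sides. I measured the offset by triangulation and by contact, and corrected for it in every later move.

**Last checks:**
- **Lid:** its centre is within about 1.5 mm of the box centre, and its yaw of 7.3° matches the box's 7.2°. Its corners, taken at rim height, give 199 x 165 mm against the true 200 x 164 mm, so it lies flat. It touched down at exactly the expected height.
- **Low tin:** before the lid went on, it stood upright at about (-23, -5) mm in the box frame, which is well inside the limits. I could not see it once the box was closed.
- **Tall tin:** it is at the same place in the scene image as at the start.
- **Gripper:** the wrist force is about zero and the gripper is clear of everything.

The cameras disagreed with each other by about 3–5 mm in absolute position (up to about 9 mm for the lid at the start). I averaged positions across views and compared lid, tin and box within the same view.

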